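# Zero the bench comparator on the steel master bar, then gauge the pink resin bar

## Robot

A 7-joint arm with a two-finger parallel gripper is mounted at the origin on the work surface. World frame = base frame: x ahead of the robot, y to its left, z up, the work surface at z = 0. Lengths are in m, angles in rad, forces in N, time in s.
With the tool pointing down it reaches from about 0.35 to 0.9 m from the base axis. Payload 8.1 kg.
Tool frame: the origin (TCP) lies at the centre of the arm's flange, where the gripper is bolted on; the fingertips stand 178 mm ahead of it and the grasp point (between the pads) lies 159 mm ahead of it; z points along the fingers, y is the line along which they close (so a half turn about z gives the same grasp; the last joint's range is limited). The gripper opens to 92 mm and grips with 3 to 60 N. Pads are 19 mm wide; open, the fingers measure 130 mm over their backs; the gripper's body (75 mm by 190 mm) begins 47 mm behind the grasp point.
Start: joints at [1.072, 0.434, 0.025, 1.573, -0.012, 1.134, -0.075], TCP at [0.241, -0.577, 0.405] pointing down, gripper open.
Joint ranges: [-2.62, 2.62], [-0.44, 2.09], [-1.27, 1.32], [0.08, 2.57], [-1.32, 4.46], [0.12, 2], [-2.74, 2.74]. Speed limits (rad/s): [2.22, 2.22, 3.01, 3.01, 3.14, 3.14, 3.14].

## Interface

Orientations are given as a rotation vector (axis times angle).
In Python, from cell import arm gives the robot as it stands. The module is installed in compiled form; this text tells all that it offers.
- The arm moves only by the shell command python3 -m inch 'ROWS' [FORCE]. ROWS is text: rows parted by semicolons, each of 5 numbers parted by spaces: the shift along the tool's x, y, z in m, then the turn about the tool's z in rad, then the finger opening in m, from 0 to 0.0918. In form: x y z roll fingers; .... A call has 1 to 5 rows; each row is the pose to reach, as a shift and turn from the pose commanded when the call began, along the tool's axes at that moment; what a row does not reach only later rows make up. A row lasts 1/10 s, in which the tool goes at most 50 mm and 8.59 degrees, less where a joint would pass 70% of its speed; a pose out of reach is approached as far as the arm can. A call with a gripper value outside its range is refused whole. The fingers move at their own pace and stop on an object; FORCE is the grip in N (left out, the last holds). Time passes only in rows, so rows that repeat a pose let the fingers close. It gives the time, the measured TCP pose, the force, the opening and the grip force at its end, in the units of the state.
- arm.observe(): the state, without advancing time (a new reading comes with each control period).
- arm.get_image(name): name is "scene" or "top" or "wrist"; returns the picture (420x560x3 uint8, red, green, blue); there is no depth.
- arm.get_calibration(name): a dict with "intrinsics" (3x3 intrinsics, pixels), "distortion" ([k1, k2, p1, p2, k3] as OpenCV has them; the pictures are not rectified), "pose" (4x4, takes a point from camera to world coordinates). Camera axes: x right, y up, looking along -z (the intrinsics and any distortion apply to the point x, -y, -z); pixel columns grow to the right and rows downward; lengths in m; the calibration is good to about 2 mm. A picture is of the moment at which its call begins: read the wrist's pose just before it. get_calibration takes no time and is no camera call; for the wrist camera it gives the pose at the moment of the call.
- arm.sign_off(): hands the job in; it is judged then, once.
Trained networks look in the newest picture that a camera, given by its name, has taken for a name from the list of things; names that differ only in an ending like _2 or _b are one class to them, and where a whole thing is asked for, a point or a joint stands for the part that bears it (a point fixed in the world has none). Each returns a list of dicts, best first, with "conf" (0 to 1); they miss things now and then, are a little off and sometimes report something else, mostly with a low value. They report only what shows in the picture. A call takes as long as a camera call. They do not tell look-alikes from the thing itself.
- arm.look_for(camera, query): "point" ([row, column] in pixels, amid what is visible of it).
- arm.silhouettes(camera, query): "region" (420x560 bool, what is visible of it) and "point" ([row, column] in pixels, amid what is visible of it).
- arm.place_of(camera, query): "point" ([row, column] in pixels: a listed point, or the origin of a listed thing).
The state is a dict: "clock": time; "joints": joint angles; "dq": joint speeds; "joint_efforts": joint torques, N m; "position": TCP position; "ee_rot": TCP orientation; "force": force on the tool from outside, world axes, zero at the start; "ft_torque": the same for the moment, N m; "width": opening from 0.0 (shut) to 1.0 (fully open); "gripper_force": force on a finger pad.
Only numpy, scipy, OpenCV 4.12 (cv2) and the standard library are available. Lean on these libraries where they do the work, as an engineer would, in place of code of your own. Each camera call takes 0.05 s, during which the arm holds its last target. There are 200 camera calls.

## Task

Slide the steel master bar, bevelled nose first, gently under the comparator's sprung roller until you feel it press on the brass stop screw, and with it lying there turn the dial's black rim so that the red zero mark stands under the needle. Then, without disturbing that zero, draw the master out, lay it flat in the blue tray, and slide the pink resin bar in its place the same way, pressed home on the stop screw. Leave it lying there under the roller for reading, and knock against nothing else.

Things in the scene. Friction and masses are not known exactly. Their poses are not given: they have to be found in the camera images.
- comparator: Dial comparator fixed on the bench: flat black base 270 x 120 x 20 mm with guides, stop, 24 mm column and head. Origin: on the bench, on the guides' middle line; z up; +x: the way bars are slid in (away from the robot, within 0.3 rad). Base from x = -145 to +125 mm, top 20 mm above the bench. Spindle and roller at x = +30, y = 0; column at x = +100, 128 mm high.
- guides: Two steel guide rails on the base, 14 mm high. Origin and axes as comparator. Straight from x = -10 to +45 mm with a 19 mm gap centred on y = 0; their flared mouth begins at x = -30 mm, where it is about 44 mm wide (outer ends at y = +/-29 mm).
- stop: Dark steel stop bracket on the base, 10 x 36 x 24 mm, x = +59 to +69 mm (origin and axes as comparator), carrying an adjustable brass stop screw, 12 mm thick, axis along x, 29 mm above the bench. A bar's nose must meet the screw's flat face. The screw is set differently each time: its face lies anywhere from x = +42 to +58 mm, to be found by feel. Rigid; over 20 N on it would shift it.
- head: Measuring head on the column: grey arm, dial housing (52 mm across, 99 to 119 mm above the origin), dial on top, face up. Origin over the comparator's origin, same axes, at bench height +/-0.5 mm (clamped differently each time). Arm from the dial to the column, 20 mm wide; its clamp is 40 mm wide, top at 119 mm, with a black knob out to y = -48 mm at x = 100 mm.
- plunger: Sprung spindle 7 mm thick under the head, with a fork and a free-turning brass roller 12 mm across, 9 mm wide, axle along y. Origin on the axle; hanging free the roller's lowest point is 21 mm above the base's top. It moves only up and down (10 mm); spring and weight push down with 1.6 N plus 0.25 N per mm of lift. A bar's bevel lifts it. More than 15 N on it spoils it.
- dial (a point): Centre of the dial's top, about 133 mm above the bench. The dial's black knurled rim is a disc 56 mm across, 13 mm high, its top face at this point. Grip it across its sides from above and turn it about the vertical (friction 0.06 N m); it stays where it is left. The white face turns with it. Axes turn with the rim.
- bezel (a joint): Turn of the dial's rim, rad, growing clockwise seen from above, free from -3 to +3. At value a the red zero mark points a rad clockwise from the comparator's -x direction. Starts at 0.3 to 0.9.
- needle (a joint): Needle angle, rad, clockwise seen from above, measured like bezel: the red mark is under the needle when the two are equal. 0.5 rad per mm of spindle lift; 0 with the spindle hanging free, about 1.25 to 1.75 with the master home.
- needle_tip (a point): Point on the thin black needle, 20 mm out from the dial's centre.
- zero_mark (a point): The red zero mark on the white dial face, 20 mm out from the dial's centre.
- green_tab (a point): The green limit mark on the dial face, 20 mm out, 0.5 rad (1 mm of lift) clockwise from the red mark. The resin bar is 1 mm taller than the master, so with a rightly set zero the needle stands at this mark when the resin bar is home.
- master: Loose steel bar 128 x 16 x 24 mm (long, wide, high), about 0.38 kg. Origin: centre of its underside; x along it to the nose, which has a 45 degree bevel, 7 mm, on its upper edge; z up. Starts on the comparator's base before the guides, nose to them, nose 30 to 45 mm behind the origin's x. When home, the roller is 12 to 28 mm behind the nose; the dial overhangs its fore part, so grip near the tail. Friction 0.5 to 0.7.
- master_nose (a point): Middle of the master's nose face, 8 mm above its underside, 64 mm ahead of its centre.
- master_mid (a point): Middle of the master bar, 12 mm above its underside.
- specimen: Loose pink resin bar to be gauged, 128 x 16 x 25 mm, about 0.06 kg, shaped like the master with the same bevel. Origin: centre of its underside; x along it to the bevelled nose; z up. Starts lying on the bench at one side of the comparator, nose roughly away from the robot.
- specimen_nose (a point): Middle of the resin bar's nose face, 8 mm above its underside, 64 mm ahead of its centre.
- tray: Shallow blue plastic tray fixed on the bench at the comparator's other side, 170 x 100 mm outside, 11 mm high, walls and floor 4 mm thick. Origin: centre of its underside, x along its long side.
- flask: Bystander: brass press flask, a round block 96 mm across and 53 mm high. Origin: centre of its underside. Leave alone.
- jar: Bystander: amber jar with a white cap, 60 mm across, 75 mm high. Origin: centre of its underside. Leave alone.
- spatula: Bystander: plaster spatula 200 mm long lying on the bench. Leave alone.
Not all that is in view belongs to the job. Of the things that look like the tray, take the one that is farthest to the robot's left at the start.

How it is judged:
By the outcome, as a careful person would: the job done as asked, in the order asked, and still so for the second after the job is handed in, with the robot touching nothing.
It also fails if it takes over 72 s, if anything falls off the work surface, if the arm or the gripper's body presses on something with over 40 N, if the wrist force passes 120 N, or if a joint passes its speed limit or range.

## Working session

There is one attempt and no reset: what is moved stays moved. The work goes in short steps, Python scripts to look and compute and a shell command to move; the robot and the scene stay as the last step left them, time stands still between calls to the robot, and variables do not carry over. Pictures are saved under pics/ and viewed, at most 10 in all, crops included, and the job is handed in when it is done.

```bash
mkdir -p pics; cat > h.py <<'E'
from cell import arm
import numpy as np, cv2
from scipy.spatial.transform import Rotation as R
def ray(cam,p):
    c=arm.get_calibration(cam);K=np.array(c["intrinsics"]);D=np.array(c["distortion"]);T=np.array(c["pose"])
    u=cv2.undistortPoints(np.array([[[p[1],p[0]]]],float),K,D)[0,0]
    return T[:3,3],T[:3,:3]@np.array([u[0],-u[1],-1.])
def at(cam,p,z):
    o,d=ray(cam,p); return o+d*(z-o[2])/d[2]
def proj(cam,P):
    c=arm.get_calibration(cam);K=np.array(c["intrinsics"]);D=np.array(c["distortion"]);T=np.array(c["pose"])
    q=(np.atleast_2d(P)-T[:3,3])@T[:3,:3]; q=q*[1,-1,-1]
    return cv2.projectPoints(q,np.zeros(3),np.zeros(3),K,D)[0][:,0,::-1]
def snap(cam,n):
    im=arm.get_image(cam); cv2.imwrite(f"pics/{n}.png",im[:,:,::-1]); return im
E
python3 - <<'E'
from h import *
np.set_printoptions(precision=4,suppress=True)
o=arm.observe();print(o); print(R.from_rotvec(o["ee_rot"]).as_matrix())
a=snap("scene","s0");b=snap("top","t0")
cv2.imwrite("pics/st0.png",cv2.resize(np.vstack([a,b]),(800,600)) if 0 else np.hstack([cv2.resize(a,(400,300)),cv2.resize(b,(400,300))])[:,:,::-1])
Z=dict(comparator=0,dial=.133,master=.02,master_nose=.028,master_mid=.032,specimen=0,specimen_nose=.008,tray=0,flask=0,jar=0,spatula=0,stop=.02,zero_mark=.133,needle_tip=.133,guides=0)
for k,z in Z.items():
  for c in ["top","scene"]:
    for r in arm.place_of(c,k)[:3]:
        print(k,c,round(r["conf"],2),np.round(r["point"]),at(c,r["point"],z)[:2])
E
```

```text
{'clock': 0.0, 'joints': array([ 1.0724,  0.4352,  0.025 ,  1.5741, -0.0116,  1.134 , -0.0751]), 'dq': array([ 0.    ,  0.0006, -0.0004,  0.0001,  0.0003,  0.0003, -0.0005]), 'joint_efforts': array([  0.0001, -66.7853,   0.9847, -31.4451,  -0.0608,   0.0432,
         0.0003]), 'position': array([ 0.2409, -0.5765,  0.404 ]), 'ee_rot': array([-3.0788, -0.6173,  0.0007]), 'force': array([-0.6931, -0.2773, -0.021 ]), 'ft_torque': array([ 0.0042,  0.0095, -0.0145]), 'gripper_force': 0.0, 'width': 0.9995809573876421}
[[ 0.9227  0.3855 -0.0007]
 [ 0.3855 -0.9227  0.0014]
 [-0.0001 -0.0016 -1.    ]]
comparator top 0.63 [169. 255.] [ 0.6181 -0.005 ]
comparator scene 0.84 [276. 278.] [0.619  0.0063]
dial top 0.84 [150. 253.] [ 0.6556 -0.0039]
dial scene 0.85 [252. 268.] [ 0.6432 -0.0032]
dial scene 0.66 [253. 274.] [0.6401 0.0112]
master top 0.8 [198. 244.] [0.5182 0.0307]
master scene 0.84 [250. 308.] [0.5232 0.037 ]
master_nose top 0.6 [180. 249.] [0.5779 0.0152]
master_nose scene 0.81 [260. 287.] [0.5827 0.0112]
master_mid top 0.46 [198. 248.] [0.5161 0.0184]
master_mid scene 0.93 [242. 309
[... 426 characters left out ...]
41 -0.4624]
tray scene 0.71 [236. 114.] [ 0.7365 -0.4427]
flask top 0.71 [156. 154.] [0.671  0.3322]
flask scene 0.66 [276. 267.] [ 0.6325 -0.0189]
jar top 0.75 [131. 190.] [0.7525 0.213 ]
jar top 0.22 [214. 177.] [0.472  0.2568]
jar scene 0.61 [357. 320.] [0.7465 0.1922]
spatula top 0.69 [141. 335.] [ 0.7049 -0.2737]
zero_mark top 0.65 [158. 250.] [0.6287 0.0046]
zero_mark top 0.28 [142. 333.] [ 0.6753 -0.2527]
zero_mark scene 0.92 [251. 274.] [0.6349 0.0093]
needle_tip top 0.59 [213. 331.] [ 0.4551 -0.2386]
needle_tip top 0.32 [153. 246.] [0.6449 0.0172]
guides scene 0.67 [280. 278.] [0.6282 0.011 ]
guides scene 0.47 [241. 304.] [0.4918 0.0093]
guides scene 0.28 [355. 321.] [0.7418 0.1922]
```

View pics/t0.png

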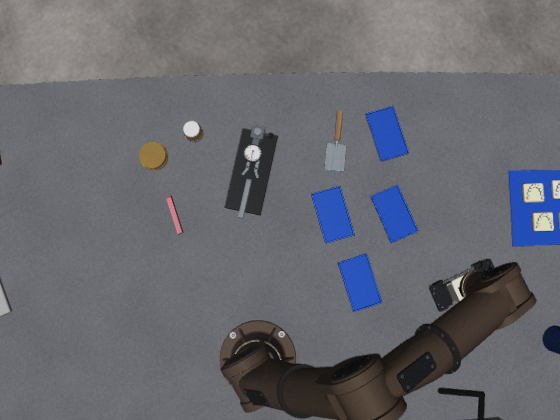

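View pics/s0.png

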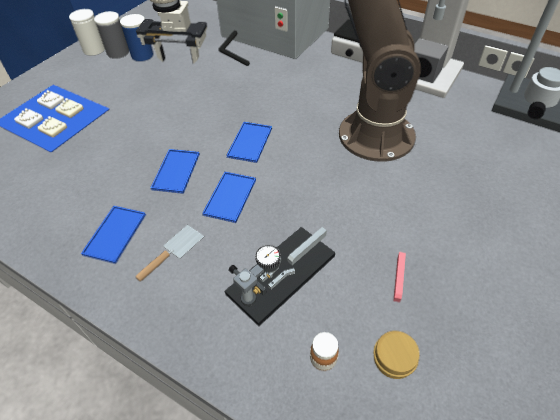

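The comparator shows at about (169,255) in the top view and the pink bar at (213,177). The leftmost blue tray is at (215,329), roughly world (0.46, -0.25). I'll move above the comparator now to look from close by.

```bash
python3 -m inch '0.02 -0.022 0 0 0.06; 0.055 -0.058 0 0 0.06; 0.088 -0.093 0 0 0.06; 0.12 -0.128 0 0 0.06; 0.15 -0.16 0 0 0.06'
python3 -m inch '0.034 -0.036 0 0 0.06; 0.068 -0.072 0 0 0.06; 0.1 -0.107 0 0 0.06; 0.13 -0.14 0 0 0.06; 0.15 -0.16 0 0 0.06'
python3 -m inch '0.034 -0.036 0 0.14 0.06; 0.068 -0.072 0 0.28 0.06; 0.1 -0.107 0 0.42 0.06; 0.13 -0.14 0 0.54 0.06; 0.145 -0.152 0 0.6 0.06'
python3 - <<'E'
from h import *
np.set_printoptions(precision=4,suppress=True)
print(arm.get_calibration("wrist")["pose"])
snap("wrist","w1")
Z=dict(dial=.133,master=.02,master_nose=.028,master_mid=.032,comparator=0,zero_mark=.132,needle_tip=.132)
for k,z in Z.items():
    for r in arm.place_of("wrist",k)[:2]:
        print(k,round(r["conf"],2),np.round(r["point"],1),at("wrist",r["point"],z)[:2])
E
```

```text
clock: 2.1
position: [0.3182, -0.3691, 0.4049]
ee_rot: [3.08, 0.618, 0.001]
force: [0.7, -0.0, -0.5]
width: 0.66
gripper_force: 0.0
clock: 2.6
position: [0.395, -0.1625, 0.4051]
ee_rot: [3.079, 0.622, 0.001]
force: [1.1, -0.0, 0.7]
width: 0.655
gripper_force: 0.0
clock: 3.1
position: [0.4697, 0.0315, 0.405]
ee_rot: [3.124, -0.33, 0.001]
force: [1.6, -0.6, -0.2]
width: 0.658
gripper_force: 0.0
[[-0.209   0.9463  0.2466  0.5357]
 [-0.9779 -0.2023 -0.0523  0.0168]
 [ 0.0004 -0.252   0.9677  0.386 ]
 [ 0.      0.      0.      1.    ]]
master 0.64 [151.2 270.8] [0.5203 0.0344]
master_nose 0.61 [ 94.5 273.6] [0.5775 0.0163]
master_mid 0.88 [149.1 271.6] [0.5218 0.0284]
comparator 0.96 [ 55.9 273.8] [0.62   0.0048]
zero_mark 0.54 [223.8 102.2] [0.4946 0.176 ]
```

View pics/w1.png

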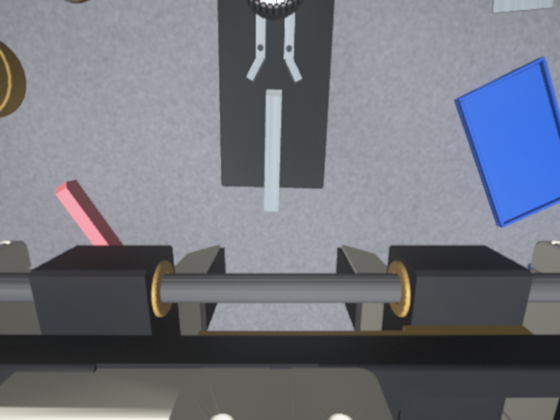

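The wrist view shows the master on the base, nose at (91,274) and tail at (210,272). The guides are centred at about column 275, and the near corners of the base are at (187,221) and (188,323).

```bash
python3 - <<'E'
from h import *
np.set_printoptions(precision=4,suppress=True)
im=cv2.imread("pics/w1.png")
P=lambda r,c,z:at("wrist",(r,c),z)[:2]
cl,cr=P(186,221,.02),P(187,323,.02); m=(cl+cr)/2; w=cr-cl
ax=np.array([-w[1],w[0]])/np.linalg.norm(w); print("base width",np.linalg.norm(w),"tail mid",m,"yaw",np.arctan2(ax[1],ax[0]),"origin",m+.145*ax)
g=[(P(30,261,.034)+P(30,290,.034))/2,(P(55,261,.034)+P(55,290,.034))/2]
print("guide",g,np.arctan2(*(g[0]-g[1])[::-1]))
mo=(P(76,250,.034)+P(77,299,.034))/2; print("mouth",mo,P(76,250,.034),P(77,299,.034))
# master top face outline
hsv=cv2.cvtColor(im,cv2.COLOR_BGR2HSV); k=(im.min(2)>140)
k[:85]=0;k[215:]=0;k[:,:255]=0;k[:,290:]=0
print(k.sum())
pts=np.argwhere(k); W=np.array([P(r,c,.044) for r,c in pts])
rect=cv2.minAreaRect(W.astype(np.float32)*1000); b=cv2.boxPoints(rect); print(rect,b)
E
```

```text
base width 0.11957974608483536 tail mid [0.4792 0.0361] yaw -0.21580784388532073 origin [0.6208 0.0051]
guide [array([ 0.6355, -0.0015]), array([0.6131, 0.0033])] -0.2095169289747434
mouth [0.5933 0.0085] [0.599  0.0333] [ 0.5876 -0.0163]
2417
((516.1898193359375, 27.973220825195312), (38.08097839355469, 130.1112518310547), 78.20132446289062) [[448.6154  22.6372]
 [575.9777  -3.9671]
 [583.7643  33.3093]
 [456.4019  59.9136]]
```

```bash
python3 - <<'E'
import cv2
i=cv2.imread("pics/w1.png")[0:215,200:350]; cv2.imwrite("pics/w1c.png",cv2.resize(i,None,fx=2.7,fy=2.7,interpolation=2))
E
```

```text
(no output)
```

View pics/w1c.png

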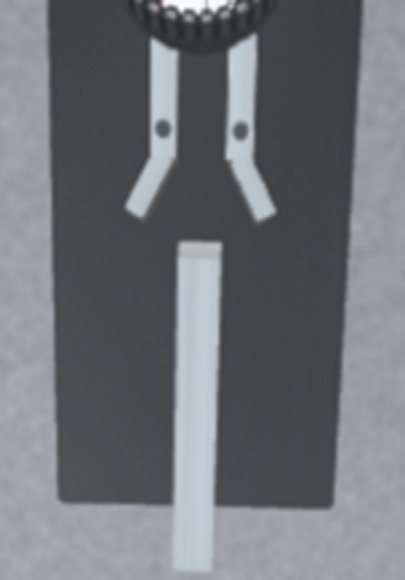

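The crop shows both rails, and the master lies nearly parallel to the axis. I'll refine the axis from these edges.

```bash
python3 - <<'E'
from h import *
np.set_printoptions(precision=4,suppress=True)
P=lambda r,c,z:at("wrist",(r/2.7,200+c/2.7),z)[:2]
M=lambda a,b:(a+b)/2
B0=M(P(502,58,.02),P(505,332,.02)); B1=M(P(100,53,.02),P(100,358,.02))
G=M(P(100,178,.034),P(100,229,.034)); Gm=M(P(212,132,.034),P(217,268,.034)); 
d=B1-B0; ya=np.arctan2(d[1],d[0]); print("yaw",ya,B0,B1,"guide",G,"mouth",Gm,"gyaw",np.arctan2(*(G-Gm)[::-1]))
u=np.array([np.cos(ya),np.sin(ya)]);n=np.array([-u[1],u[0]]);O=B0+.145*u;print("O",O)
for p in (G,Gm): print((p-O)@u,(p-O)@n)
N=P(258,200.5,.044);T=P(570,192.5,.044); t=N-T; print("master bevel top",N,"tail",T,np.linalg.norm(t),np.arctan2(t[1],t[0]))
for p in (N,T): print((p-O)@u,(p-O)@n)
o=arm.observe();print(o["position"],R.from_rotvec(o["ee_rot"]).as_matrix()[:2,0], np.array(arm.get_calibration("wrist")["intrinsics"]))
E
```

```text
yaw -0.23777544990961685 [0.4792 0.0359] [ 0.633  -0.0014] guide [ 0.6293 -0.0001] mouth [0.5906 0.0095] gyaw -0.2429808515604431
O [0.6201 0.0017]
0.009389902637000362 0.00046260382846313855
-0.030479617018981196 0.0006701425664055776
master bevel top [0.574  0.0127] tail [0.4559 0.0413] 0.12151886253278509 -0.23786236091281338
-0.04736009939385178 -0.00014740826590943178
-0.16887896146768913 -0.00013684693967270365
[0.4693 0.029  0.4047] [ 0.9789 -0.2043] [[314.6969   0.     280.3888]
 [  0.     314.6969 216.3241]
 [  0.       0.       1.    ]]
```

```bash
python3 -m inch '-0.001 -0.009 0.04 0.03 0.05; -0.001 -0.009 0.085 0.03 0.05; -0.001 -0.009 0.13 0.03 0.05; -0.001 -0.009 0.17 0.03 0.05; -0.001 -0.009 0.18 0.03 0.05'
python3 -m inch '0 0 0.012 0 0.05; 0 0 0.022 0 0.05; 0 0 0.022 0 0.05'
python3 - <<'E'
from h import *
o=arm.observe();print(o["position"],R.from_rotvec(o["ee_rot"]).as_matrix()[:2,0]); snap("wrist","w2")
E
```

```text
clock: 4.0
position: [0.4688, 0.0379, 0.2216]
ee_rot: [3.118, -0.369, -0.009]
force: [-0.2, 0.0, 0.7]
width: 0.544
gripper_force: 0.0
clock: 4.3
position: [0.4707, 0.0392, 0.2028]
ee_rot: [3.12, -0.368, 0.001]
force: [-0.3, 0.3, 0.6]
width: 0.547
gripper_force: 0.0
[0.47073238 0.03919079 0.20281881] [ 0.97260052 -0.23248226]
```

View pics/w2.png

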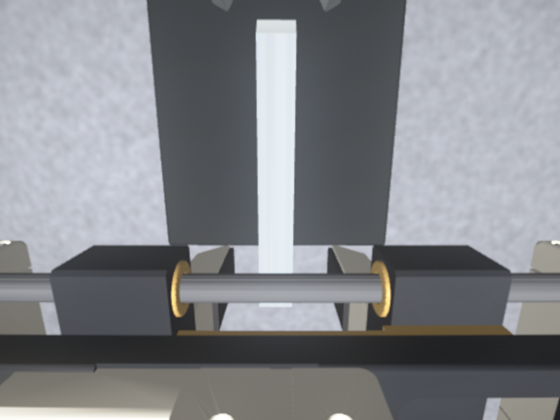

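The bar sits about 2 mm left of the gripper's middle (columns 276 and 281), so I'll shift and close.

```bash
python3 -m inch '0 -0.002 0.001 0.003 0.03; 0 -0.002 0.001 0.003 0.01; 0 -0.002 0.001 0.003 0.01; 0 -0.002 0.001 0.003 0.01; 0 -0.002 0.001 0.003 0.01' 15
python3 -m inch '0.005 0 0 0 0.01; 0.014 0 0 0 0.01; 0.023 0 0 0 0.01; 0.03 0 0 0 0.01; 0.03 0 0 0 0.01'
python3 - <<'E'
from h import *
o=arm.observe();print(o["position"],R.from_rotvec(o["ee_rot"]).as_matrix()[:2,0],o["force"]); snap("wrist","w3")
E
```

```text
clock: 4.85
position: [0.471, 0.0413, 0.2019]
ee_rot: [-3.119, 0.372, -0.0]
force: [-0.4, 0.4, 3.1]
width: 0.172
gripper_force: 15.0
clock: 5.35
position: [0.5001, 0.0342, 0.2017]
ee_rot: [3.119, -0.372, -0.002]
force: [-2.1, -0.4, 3.5]
width: 0.176
gripper_force: 15.0
[0.50007638 0.03422373 0.20172499] [ 0.97195155 -0.23517859] [-2.10772676 -0.42393322  3.5195759 ]
```

View pics/w3.png

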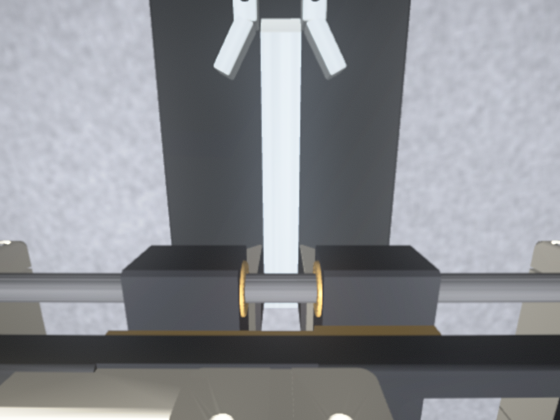

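The nose is entering the guides, centred at column 280. I'll slide on.

```bash
python3 -m inch '0.006 0 0 0 0.01; 0.013 0 0 0 0.01; 0.02 0 0 0 0.01; 0.026 0 0 0 0.01; 0.030 0 0 0 0.01'
python3 -m inch '0.003 0 0 0 0.01; 0.006 0 0 0 0.01; 0.009 0 0 0 0.01; 0.012 0 0 0 0.01; 0.015 0 0 0 0.01'
```

```text
clock: 5.9
position: [0.5284, 0.0275, 0.2016]
ee_rot: [3.119, -0.371, -0.004]
force: [-9.2, 2.0, 10.7]
width: 0.171
gripper_force: 15.0
clock: 6.4
position: [0.5423, 0.0242, 0.2016]
ee_rot: [3.119, -0.371, -0.006]
force: [-14.4, 3.3, 16.5]
width: 0.172
gripper_force: 15.0
```

Downward force has built up, so I'll relieve it before going on.

```bash
python3 -m inch '-0.001 0 -0.0005 0 0.01; -0.001 0 -0.0008 0 0.01'
python3 - <<'E'
from h import *
o=arm.observe();print(o["position"],R.from_rotvec(o["ee_rot"]).as_matrix().round(4),o["force"]); 
snap("wrist","w4"); snap("scene","s4");snap("top","t4")
for c in ("wrist",):
  for k in("dial","zero_mark","needle_tip","master_mid"):
    print(c,k,[(round(r["conf"],2),np.round(r["point"])) for r in arm.place_of(c,k)[:2]])
w=cv2.imread("pics/w4.png"); s=cv2.resize(cv2.imread("pics/s4.png")[215:315,220:340],None,fx=4.2,fy=4.2,interpolation=2)
cv2.imwrite("pics/c4.png",np.hstack([w[:420,130:430],s]))
E
```

```text
clock: 6.6
position: [0.5421, 0.024, 0.202]
ee_rot: [3.119, -0.371, -0.003]
force: [-2.8, 0.6, -3.3]
width: 0.174
gripper_force: 15.0
[0.54211164 0.02400896 0.20197783] [[ 9.721e-01 -2.347e-01 -1.900e-03]
 [-2.347e-01 -9.721e-01 -1.000e-04]
 [-1.800e-03  6.000e-04 -1.000e+00]] [-2.76217239  0.5897603  -3.29743405]
wrist dial []
wrist zero_mark []
wrist needle_tip []
wrist master_mid [(0.58, array([173., 279.])), (0.28, array([171., 278.]))]
```

View pics/c4.png

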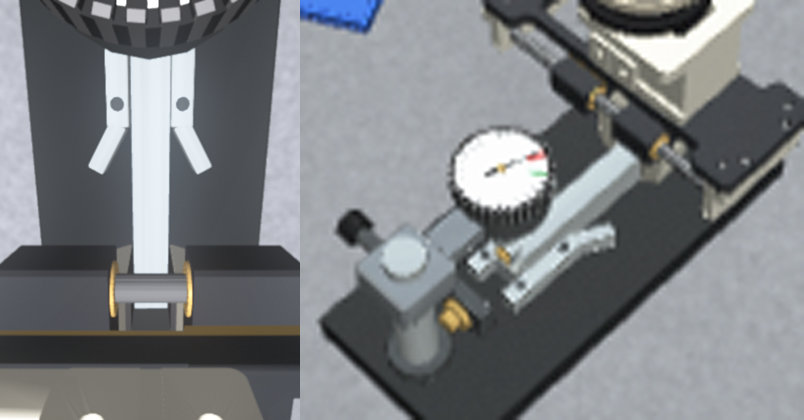

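The bar's nose is at the roller and the needle has begun to rise. Force is low again (2.8 N). I'll advance in small steps.

```bash
python3 -m inch '0.002 0 0 0 0.01; 0.004 0 0 0 0.01; 0.005 0 0 0 0.01'
python3 -m inch '0.0015 0 0 0 0.01; 0.003 0 0 0 0.01; 0.003 0 0 0 0.01'
python3 -m inch '0.0015 0 0 0 0.01; 0.0015 0 0 0 0.01'
```

```text
clock: 7.25
position: [0.5483, 0.0226, 0.2027]
ee_rot: [-3.119, 0.372, -0.001]
force: [-1.6, 0.2, -4.1]
width: 0.175
gripper_force: 15.0
clock: 7.55
position: [0.551, 0.0219, 0.2026]
ee_rot: [-3.119, 0.372, -0.001]
force: [-0.7, -0.4, -3.4]
width: 0.172
gripper_force: 15.0
clock: 7.75
position: [0.5523, 0.0216, 0.2026]
ee_rot: [3.119, -0.372, 0.0]
force: [-1.4, -0.1, -2.6]
width: 0.177
gripper_force: 15.0
```

```bash
for i in 1; do python3 -m inch '0.001 0 0 0 0.01; 0.002 0 0 0 0.01; 0.002 0 0 0 0.01' 9
python3 -m inch '0.001 0 0 0 0.01; 0.002 0 0 0 0.01; 0.002 0 0 0 0.01'
python3 -m inch '0.001 0 0 0 0.01; 0.002 0 0 0 0.01; 0.002 0 0 0 0.01'; done | grep -E "clock|pos|^force"
```

```text
clock: 8.05
position: [0.5541, 0.0212, 0.2025]
force: [-1.9, 0.8, -3.6]
clock: 8.35
position: [0.5562, 0.0207, 0.2025]
force: [-1.0, -0.2, -3.2]
clock: 8.65
position: [0.5581, 0.0202, 0.2025]
force: [-1.4, 0.3, -3.3]
```

```bash
(python3 -m inch '0.001 0 0 0 0.01; 0.002 0 0 0 0.01; 0.002 0 0 0 0.01'
python3 -m inch '0.001 0 0 0 0.01; 0.002 0 0 0 0.01; 0.002 0 0 0 0.01') | grep -E "clock|pos|^force"
```

```text
clock: 8.95
position: [0.5601, 0.0198, 0.2026]
force: [-1.5, 0.7, -2.3]
clock: 9.25
position: [0.562, 0.0193, 0.2025]
force: [-1.4, 0.2, -2.3]
```

```bash
(python3 -m inch '0.001 0 0 0 0.01; 0.0015 0 0 0 0.01; 0.0015 0 0 0 0.01'
python3 -m inch '0.001 0 0 0 0.01; 0.0015 0 0 0 0.01; 0.0015 0 0 0 0.01') | grep -E "clock|pos|^force"
```

```text
clock: 9.55
position: [0.5634, 0.019, 0.2025]
force: [-1.4, 0.1, -2.4]
clock: 9.85
position: [0.5648, 0.0186, 0.2025]
force: [-1.2, 0.7, -3.5]
```

```bash
(python3 -m inch '0.001 0 0 0 0.01; 0.0015 0 0 0 0.01; 0.0015 0 0 0 0.01'
python3 -m inch '0.001 0 0 0 0.01; 0.0015 0 0 0 0.01; 0.0015 0 0 0 0.01') | grep -E "clock|pos|^force"
python3 - <<'E'
from h import *
snap("wrist","w5");snap("scene","s5")
w=cv2.imread("pics/w5.png"); s=cv2.resize(cv2.imread("pics/s5.png")[215:315,220:340],None,fx=4.2,fy=4.2,interpolation=2)
cv2.imwrite("pics/c5.png",np.hstack([w[:420,130:430],s]))
E
```

```text
clock: 10.15
position: [0.5658, 0.0184, 0.2024]
force: [-4.6, 1.9, -1.7]
clock: 10.45
position: [0.5663, 0.0183, 0.2019]
force: [-8.4, 2.4, -0.9]
```

Stop felt: 8.7 N, up sharply from about 1.4 N. I'll seat the bar flat while pressing, then let go and view.

```bash
(python3 -m inch '0 0 0.0005 0 0.01; 0 0 0.0005 0 0.01'
python3 -m inch '0 0 0 0 0.03; 0 0 0 0 0.045; 0 0 -0.01 0 0.045;0 0 -0.04 0 0.045; 0 0 -0.08 0 0.045') | grep -E "clock|pos|^force"
python3 - <<'E'
from h import *
snap("scene","s6")
for c in ("scene","top"):
  for k in("dial","zero_mark","needle_tip","green_tab","master_nose"):
    print(c,k,[(round(r["conf"],2),np.round(r["point"],1)) for r in arm.place_of(c,k)[:2]])
E
```

```text
clock: 10.75
position: [0.5663, 0.0183, 0.2017]
force: [-8.7, 2.3, 2.2]
clock: 11.25
position: [0.5674, 0.0177, 0.2825]
force: [0.7, -0.5, 1.0]
scene dial [(0.97, array([250.8, 270.4])), (0.56, array([277.5, 278. ]))]
scene zero_mark [(0.63, array([248.3, 275. ]))]
scene needle_tip []
scene green_tab [(0.91, array([254.1, 274.7]))]
scene master_nose [(0.82, array([285.2, 260.1])), (0.59, array([277.6, 279. ]))]
top dial [(0.71, array([151.1, 251.5])), (0.16, array([154.3, 245.5]))]
top zero_mark [(0.46, array([158.8, 249.8]))]
top needle_tip []
top green_tab [(0.59, array([155.7, 245.2]))]
top master_nose [(0.37, array([152.5, 244.3]))]
```

```bash
python3 -m inch '0 0 -0.03 0 0.07; 0.015 0 -0.05 0 0.07; 0.03 0 -0.05 0 0.07; 0.03 0 -0.05 0 0.07' | grep -E "clock|pos|^force"
python3 - <<'E'
from h import *
np.set_printoptions(precision=4,suppress=True)
snap("wrist","w6")
for k,z in dict(dial=.133,zero_mark=.132,needle_tip=.132,green_tab=.132).items():
    for r in arm.place_of("wrist",k)[:2]:
        print(k,round(r["conf"],2),np.round(r["point"],1),at("wrist",r["point"],z)[:2])
i=cv2.imread("pics/w6.png"); cv2.imwrite("pics/w6c.png",cv2.resize(i[0:260,150:410],None,fx=2.2,fy=2.2,interpolation=2))
o=arm.observe();print(o["position"],R.from_rotvec(o["ee_rot"]).as_matrix())
E
```

```text
clock: 12.2
position: [0.5982, 0.0103, 0.3322]
force: [0.2, 0.1, -0.3]
dial 0.67 [163.9 279.1] [ 0.646 -0.001]
zero_mark 0.95 [194.9 262.9] [0.6304 0.0125]
needle_tip 0.79 [171.9 244.7] [0.6457 0.0194]
green_tab 0.72 [181.7 280.7] [0.6355 0.0007]
green_tab 0.67 [182.3 248.7] [0.6395 0.0187]
[0.5961 0.0111 0.3313] [[ 0.9721 -0.2346 -0.0017]
 [-0.2346 -0.9721 -0.0001]
 [-0.0016  0.0005 -1.    ]]
```

View pics/w6c.png

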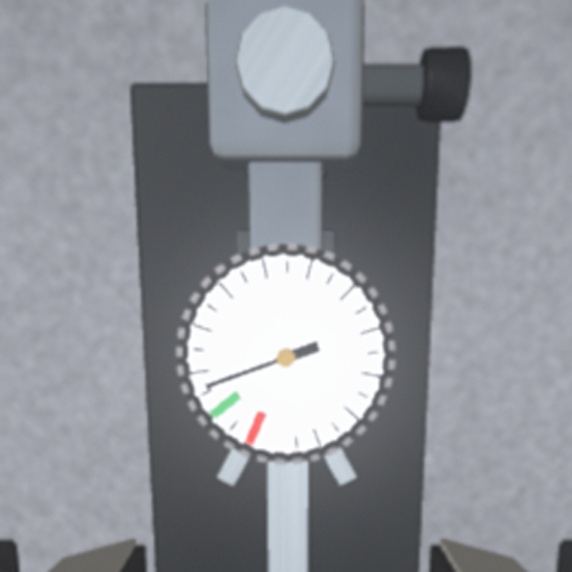

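The picture shows the needle tip at crop (208,385), the hub at (286,356), the red mark at (257,427) and the green at (225,405). Next I'll work out the angles.

```bash
cat > dialm.py <<'E'
from h import *
def angles(im,box,yaw,z=.132):
    r0,r1,c0,c1=box; b=im[r0:r1,c0:c1].astype(int)
    Rr,G,B=b[...,0],b[...,1],b[...,2]
    white=(b.min(2)>170).astype(np.uint8)
    n,l,st,_=cv2.connectedComponentsWithStats(white); 
    j=1+np.argmax(st[1:,4]); cs,_=cv2.findContours((l==j).astype(np.uint8),cv2.RETR_EXTERNAL,cv2.CHAIN_APPROX_NONE)
    h=cv2.convexHull(max(cs,key=len)); (cx,cy),sz,_=cv2.fitEllipse(h)
    W=lambda p:at("wrist",(p[0]+r0,p[1]+c0),z)[:2]
    yy,xx=np.mgrid[:b.shape[0],:b.shape[1]]; rad=np.hypot(xx-cx,yy-cy)/(sum(sz)/4)
    C=W((cy,cx)); ins=rad<.93
    out={}
    red=ins&(Rr-G>50)&(Rr-B>50)&(rad>.45); gr=ins&(G-Rr>40)&(rad>.45)
    dark=(rad<.72)&(rad>.4)&(b.max(2)<150)
    # needle: dark thin pixels, weighted
    for k,m in dict(red=red,green=gr,needle=dark).items():
        p=np.argwhere(m)
        if len(p)==0: continue
        q=np.array([W(x) for x in p])-C
        a=np.array([(yaw+np.pi)-np.arctan2(v[1],v[0]) for v in q]); a=(a+np.pi)%(2*np.pi)-np.pi
        out[k]=(len(p),a.mean().round(3),a.std().round(3))
    return C,(cy+r0,cx+c0),sz,out
E
python3 - <<'E'
from dialm import *
im=cv2.imread("pics/w6.png")[:,:,::-1]
print(angles(im,(100,220,220,340),-.237))
P=lambda r,c,z:at("wrist",(r/2.2,150+c/2.2),z)[:2]
h,t=P(356,286,.133),P(385,208,.133); v=t-h; print("hub",h,"needle",-.237+np.pi-np.arctan2(v[1],v[0]))
h=P(60,285,.128); print("column",h)
E
```

```text
(array([ 0.64749661, -0.00137105]), (160.32067489624023, 279.3646659851074), (89.28327941894531, 90.49273681640625), {'red': (56, np.float64(0.392), np.float64(0.036)), 'green': (54, np.float64(0.868), np.float64(0.035)), 'needle': (12, np.float64(1.159), np.float64(0.015))})
hub [ 0.64668044 -0.00154443] needle 1.218332720563732
column [ 0.71422242 -0.01761695]
```

```bash
(python3 -m inch '0.02 0 0 -0.12 0.075; 0.04 0 0 -0.24 0.075; 0.052 0 0 -0.36 0.075; 0.052 0 0 -0.42 0.075; 0.052 0 0 -0.42 0.075') | grep -E "clock|pos|^force|rot"
python3 - <<'E'
from h import *
o=arm.observe();print(o["position"],R.from_rotvec(o["ee_rot"]).as_matrix()); print(o["joints"])
E
```

```text
clock: 12.95
position: [0.6471, -0.0014, 0.3314]
ee_rot: [-3.128, -0.288, 0.002]
force: [-0.8, -0.0, 0.2]
[ 0.64707748 -0.00135808  0.33138963] [[ 9.83185192e-01  1.82607252e-01 -1.21198892e-03]
 [ 1.82607640e-01 -9.83185844e-01  2.16271449e-04]
 [-1.15211761e-03 -4.33953323e-04 -9.99999242e-01]]
[ 0.17148722  0.56792321 -0.386404    1.57614289  0.23606962  1.0451539
 -1.66644873]
```

```bash
(python3 -m inch '0 0 0.01 0 0.075; 0 0 0.02 0 0.075; 0 0 0.03 0 0.075; 0 0 0.03 0 0.075'
python3 -m inch '0 0 0 0 0.06; 0 0 0 0 0.045; 0 0 0 0 0.045; 0 0 0 0 0.045; 0 0 0 0 0.045' 10) | grep -E "clock|pos|force|rot|wid"
```

```text
clock: 13.35
position: [0.6465, -0.0014, 0.2998]
ee_rot: [3.128, 0.286, -0.006]
force: [0.2, 0.5, -1.3]
width: 0.816
gripper_force: 0.0
clock: 13.85
position: [0.6476, -0.0018, 0.3025]
ee_rot: [3.128, 0.286, 0.001]
force: [1.2, -1.4, 0.8]
width: 0.607
gripper_force: 10.0
```

```bash
(python3 -m inch '0 0 0 0.1 0.045; 0 0 0 0.2 0.045; 0 0 0 0.3 0.045; 0 0 0 0.4 0.045; 0 0 0 0.5 0.045'
python3 -m inch '0 0 0 0.1 0.045; 0 0 0 0.2 0.045; 0 0 0 0.28 0.045; 0 0 0 0.33 0.045; 0 0 0 0.33 0.045') | grep -E "clock|pos|force|rot|wid"
python3 - <<'E'
from dialm import *
im=snap("wrist","w7")
print(arm.place_of("wrist","zero_mark")[:1],arm.place_of("wrist","needle_tip")[:1])
E
```

```text
clock: 14.35
position: [0.6476, -0.0011, 0.3025]
ee_rot: [-3.101, 0.502, -0.002]
force: [0.8, -0.0, 1.3]
width: 0.607
gripper_force: 10.0
clock: 14.85
position: [0.6478, -0.0005, 0.3025]
ee_rot: [-2.977, 0.999, -0.002]
force: [2.4, 1.5, 1.0]
width: 0.607
gripper_force: 10.0
[{'point': [289.4, 253.0], 'conf': 0.71}] [{'point': [268.2, 278.5], 'conf': 0.73}]
```

```bash
(python3 -m inch '0 0 0 0 0.06; 0 0 0 0 0.075; 0 0 0 0 0.075; 0 0 -0.015 0 0.075; 0 0 -0.03 0 0.075'
python3 -m inch '-0.01 0.005 0 -0.1 0.075; -0.025 0.011 0 -0.2 0.075; -0.038 0.016 0 -0.3 0.075; -0.048 0.021 0 -0.41 0.075; -0.048 0.021 0 -0.41 0.075') | grep -E "clock|pos|force|rot|wid"
python3 - <<'E'
from dialm import *
im=snap("wrist","w8")
print(angles(im,(100,220,220,340),-.237))
for k,z in dict(dial=.133,zero_mark=.132,needle_tip=.132,green_tab=.132).items():
    for r in arm.place_of("wrist",k)[:2]:
        print(k,round(r["conf"],2),np.round(r["point"],1))
i=cv2.imread("pics/w8.png"); cv2.imwrite("pics/w8c.png",cv2.resize(i[105:215,225:335],None,fx=5,fy=5,interpolation=2))
E
```

```text
clock: 15.5
position: [0.6472, -0.0015, 0.3329]
ee_rot: [2.978, -0.999, -0.001]
force: [-0.1, -0.6, 0.4]
width: 0.811
gripper_force: 0.0
clock: 16.0
position: [0.5957, 0.0111, 0.3337]
ee_rot: [-3.12, 0.368, -0.002]
force: [-0.3, -0.6, 0.3]
width: 0.818
gripper_force: 0.0
(array([ 0.65104378, -0.00291985]), (155.2794075012207, 280.18917083740234), (89.234619140625, 90.42466735839844), {'red': (44, np.float64(1.21), np.float64(0.037)), 'green': (63, np.float64(1.701), np.float64(0.036)), 'needle': (15, np.float64(1.173), np.float64(0.016))})
dial 0.72 [159.4 279. ]
zero_mark 0.78 [169.7 246.4]
needle_tip 0.79 [170.7 248. ]
green_tab 0.96 [151.4 239.2]
```

View pics/w8c.png

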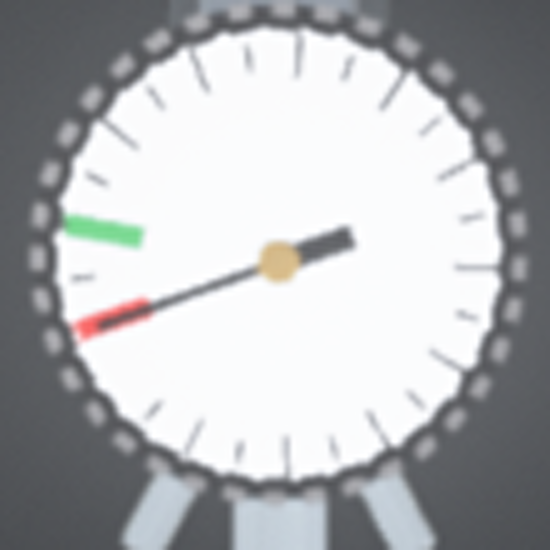

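The needle lies along the red mark to within about 0.01 rad, so the zero is set. Next I'll draw the master out.

```bash
(python3 -m inch '-0.02 0 0 0 0.05; -0.03 0 0.03 0 0.05; -0.03 0 0.07 0 0.05; -0.03 0 0.11 0 0.05; -0.03 0 0.13 0 0.05'
python3 -m inch '0 0 0 0 0.04; 0 0 0.001 0 0.02; 0 0 0.001 0 0.01; 0 0 0.001 0 0.01; 0 0 0.001 0 0.01' 15) | grep -E "clock|pos|force|rot|wid"
python3 - <<'E'
from h import *
o=arm.observe();print(o["position"],R.from_rotvec(o["ee_rot"]).as_matrix().round(4),o["force"])
E
```

```text
clock: 16.75
position: [0.5665, 0.0176, 0.199]
ee_rot: [3.118, -0.374, -0.005]
force: [1.0, 0.5, -0.4]
width: 0.543
gripper_force: 0.0
clock: 17.25
position: [0.5674, 0.0179, 0.2013]
ee_rot: [-3.119, 0.372, -0.001]
force: [0.2, -0.6, -0.4]
width: 0.172
gripper_force: 15.0
[0.56743381 0.01785153 0.2013384 ] [[ 9.719e-01 -2.354e-01  7.000e-04]
 [-2.354e-01 -9.719e-01 -0.000e+00]
 [ 7.000e-04 -1.000e-04 -1.000e+00]] [ 0.15956972 -0.64586653 -0.42077822]
```

```bash
(python3 -m inch '-0.005 0 -0.0004 0 0.01; -0.012 0 -0.0004 0 0.01; -0.019 0 -0.0004 0 0.01; -0.027 0 -0.0004 0 0.01; -0.035 0 -0.0004 0 0.01'
python3 -m inch '-0.01 0 0 0 0.01; -0.022 0 0 0 0.01; -0.034 0 0 0 0.01; -0.046 0 0 0 0.01; -0.058 0 0 0 0.01'
python3 -m inch '-0.009 0 0 0 0.01; -0.014 0 0 0 0.01; -0.015 0 0 0 0.03;-0.015 0 0 0 0.04;-0.015 0 0 0 0.04') | grep -E "clock|pos|force|rot|wid"
```

```text
clock: 17.75
position: [0.5322, 0.0263, 0.2014]
ee_rot: [3.119, -0.372, -0.001]
force: [0.3, -0.9, -3.0]
width: 0.174
gripper_force: 15.0
clock: 18.25
position: [0.4757, 0.04, 0.2014]
ee_rot: [3.119, -0.372, -0.0]
force: [0.2, 0.6, -2.1]
width: 0.173
gripper_force: 15.0
clock: 18.75
position: [0.4627, 0.0433, 0.2015]
ee_rot: [-3.119, 0.372, -0.001]
force: [0.3, -0.2, 0.4]
width: 0.386
gripper_force: 0.0
```

```bash
(python3 -m inch '0.02 0 0 0 0.04; 0.045 0 0 0 0.04; 0.045 0 0 0 0.01; 0.045 0 0 0 0.01; 0.045 0 0 0 0.01' 40
python3 -m inch '0 0 0 0 0.01; -0.01 0 -0.02 0 0.01; -0.03 0 -0.05 0 0.01; -0.04 0 -0.08 0 0.01; -0.04 0 -0.1 0 0.01') | grep -E "clock|pos|force|rot|wid"
python3 - <<'E'
from h import *
np.set_printoptions(precision=4,suppress=True)
im=snap("wrist","w9"); t=arm.get_image("top")
for c in ("top","wrist"):
  for s in arm.silhouettes(c,"tray"):
    m=s["region"]; 
    if m.sum()<50: continue
    cs,_=cv2.findContours(m.astype(np.uint8),0,1); cc=max(cs,key=len)[:,0]
    W=np.array([at(c,(r,q),.011)[:2] for q,r in cc],np.float32)
    print(c,round(s["conf"],2),s["point"],cv2.minAreaRect(W))
o=arm.observe();print(o["position"],o["force"])
E
```

```text
clock: 19.25
position: [0.5053, 0.0328, 0.2012]
ee_rot: [3.119, -0.372, -0.002]
force: [0.7, 0.5, 0.9]
width: 0.223
gripper_force: 0.0
clock: 19.75
position: [0.465, 0.0427, 0.3026]
ee_rot: [3.119, -0.369, -0.002]
force: [1.3, 0.3, -3.6]
width: 0.176
gripper_force: 40.0
top 0.94 [214.6, 393.2] ((0.4575040936470032, -0.4602241516113281), (0.1731811910867691, 0.10443749278783798), 21.78679084777832)
top 0.78 [134.1, 384.8] ((0.7276113629341125, -0.44662219285964966), (0.17248107492923737, 0.10480871796607971), 15.419853210449219)
top 0.61 [213.1, 330.4] ((0.4591408371925354, -0.25573062896728516), (0.16915498673915863, 0.09926126897335052), 14.721969604492188)
wrist 0.6 [93.0, 550.7] ((0.49605876207351685, -0.19101232290267944), (0.023108692839741707, 0.08867296576499939), 88.7699203491211)
[0.4667 0.042  0.3009] [-0.0632 -0.8201 -3.693 ]
```

View pics/w9.png

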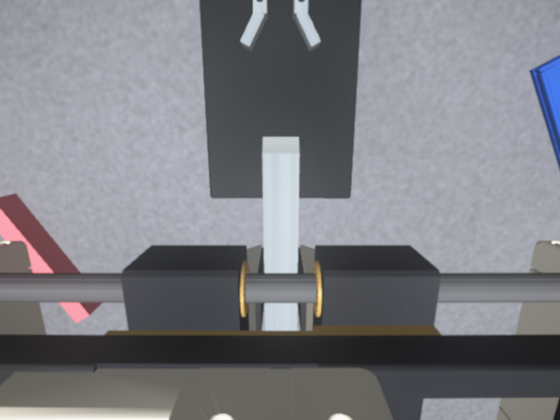

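The master is held level in the gripper, its nose at (140,281). The tray is partly in view at right. I'll carry the bar to the tray.

```bash
(python3 -m inch '0.006 0.03 0 0 0.01; 0.016 0.075 0 -0.1 0.01; 0.027 0.12 0 -0.22 0.01; 0.037 0.165 0 -0.34 0.01; 0.046 0.21 0 -0.46 0.01'
) | grep -E "clock|pos|force|rot|wid"
python3 - <<'E'
from h import *
o=arm.observe(); p=o["position"]; M=R.from_rotvec(o["ee_rot"]).as_matrix()
print(p,np.arctan2(M[1,0],M[0,0]), M.T@(np.array([.459,-.251,p[2]])-p))
E
```

```text
clock: 20.45
position: [0.4617, -0.1746, 0.2995]
ee_rot: [-3.12, -0.357, 0.004]
force: [2.3, -0.3, -3.6]
width: 0.169
gripper_force: 40.0
[ 0.46169763 -0.17458184  0.29950522] 0.2279479804519222 [-1.98966945e-02  7.38317603e-02 -6.73563644e-05]
```

```bash
(python3 -m inch '-0.01 0.035 0 -0.03 0.01; -0.02 0.068 0 -0.03 0.01; -0.02 0.074 0.03 -0.03 0.01; -0.02 0.074 0.05 -0.03 0.01; -0.02 0.074 0.05 -0.03 0.01'
) | grep -E "clock|pos|force|rot|wid"
python3 - <<'E'
from h import *
o=arm.observe(); p=o["position"]; M=R.from_rotvec(o["ee_rot"]).as_matrix()
print(p,np.arctan2(M[1,0],M[0,0]))
im=snap("wrist","w10")
hsv=cv2.cvtColor(im,cv2.COLOR_RGB2HSV); m=cv2.inRange(hsv,(105,120,60),(125,255,255)); m[245:]=0
n,l,st,ce=cv2.connectedComponentsWithStats(m); 
for j in np.argsort(-st[1:,4])[:3]+1: print(st[j])
j=1+np.argmax(st[1:,4])
for r in (40,80,120,160,200,235):
    c=np.where(l[r]==j)[0]
    if len(c): print(r,c.min(),c.max(), [M.T@(at("wrist",(r,q),.011)-p) for q in (c.min(),c.max())])
c=np.where(l[:,230]==j)[0]; print("top edge",c.min(), M.T@(at("wrist",(c.min(),230),.011)-p))
c=np.where(l[:,330]==j)[0]; print("top edge",c.min(), M.T@(at("wrist",(c.min(),330),.011)-p))
E
```

```text
clock: 20.95
position: [0.4573, -0.2492, 0.2471]
ee_rot: [-3.112, -0.394, 0.011]
force: [-0.9, 0.1, -3.7]
width: 0.171
gripper_force: 40.0
[ 0.45734366 -0.24922737  0.24714667] 0.25190406361507817
[  219    99   153   146 17148]
[ 481  180   79   65 4559]
120 220 370 [array([ 0.07783027, -0.03950412,  0.23588188]), array([0.07793199, 0.06031633, 0.23535268])]
160 222 367 [array([ 0.05149482, -0.03937815,  0.23604424]), array([0.05163116, 0.06016747, 0.23551628])]
200 224 365 [array([ 0.02344211, -0.03925667,  0.23621726]), array([0.02361744, 0.0607368 , 0.23568669])]
235 226 362 [array([-0.00267151, -0.03897127,  0.2363774 ]), array([-0.0024616 ,  0.06037004,  0.23585007])]
top edge 99 [ 0.09102407 -0.0323204   0.23576216]
top edge 99 [0.09105733 0.03317915 0.23541512]
```

```bash
(python3 -m inch '0.006 0.01 0.02 0 0.01; 0.006 0.01 0.045 0 0.01; 0.006 0.01 0.055 0 0.01; 0.006 0.01 0.059 0 0.01; 0.006 0.01 0.059 0 0.01'
python3 -m inch '0 0 0.001 0 0.01; 0 0 0.002 0 0.01; 0 0 0.002 0 0.01') | grep -E "clock|pos|force|rot|wid"
```

```text
clock: 21.5
position: [0.4677, -0.2572, 0.1926]
ee_rot: [-3.116, -0.397, 0.0]
force: [-0.4, 0.3, -3.4]
width: 0.172
gripper_force: 40.0
clock: 21.8
position: [0.4678, -0.2577, 0.191]
ee_rot: [3.116, 0.396, 0.001]
force: [-0.6, -0.1, -3.6]
width: 0.173
gripper_force: 40.0
```

```bash
(python3 -m inch '0 0 0.002 0 0.01; 0 0 0.004 0 0.01; 0 0 0.005 0 0.01;  0 0 0.005 0 0.01' 
python3 -m inch '0 0 0.0005 0 0.01; 0 0 0.001 0 0.01') | grep -E "clock|pos|force|rot|wid"
```

```text
clock: 22.2
position: [0.4676, -0.2576, 0.1853]
ee_rot: [-3.117, -0.396, 0.0]
force: [-0.6, -0.3, -3.5]
width: 0.173
gripper_force: 40.0
clock: 22.4
position: [0.4676, -0.2575, 0.1853]
ee_rot: [3.116, 0.396, -0.0]
force: [-6.2, 3.1, 18.0]
width: 0.169
gripper_force: 40.0
```

```bash
(python3 -m inch '0 0 0 0 0.03; 0 0 0 0 0.04; 0 0 -0.02 0 0.04; 0 0 -0.06 0 0.05; 0 0 -0.11 0 0.06' 
python3 -m inch '0.007 -0.035 0 0 0.06; 0.016 -0.08 0 0 0.06; 0.026 -0.128 0 0 0.06; 0.036 -0.177 0 0 0.06; 0.046 -0.226 0 0 0.06'
python3 -m inch '0.01 -0.047 0 -0.05 0.06; 0.02 -0.095 0 -0.1 0.06; 0.03 -0.143 0 -0.15 0.06; 0.04 -0.19 0 -0.2 0.06; 0.053 -0.235 0 -0.2 0.06') | grep -E "clock|pos|force|rot"
python3 - <<'E'
from h import *
np.set_printoptions(precision=4,suppress=True)
o=arm.observe(); p=o["position"]; M=R.from_rotvec(o["ee_rot"]).as_matrix()
print(p,np.arctan2(M[1,0],M[0,0]))
im=snap("wrist","w11")
for k,z in dict(specimen=0,specimen_nose=.008).items():
    for r in arm.place_of("wrist",k)[:1]: print(k,round(r["conf"],2),np.round(r["point"],1),at("wrist",r["point"],z)[:2])
s=arm.silhouettes("wrist","specimen")[0]; m=s["region"]
pts=np.argwhere(m); print(s["conf"],m.sum(),pts.min(0),pts.max(0))
W=np.array([at("wrist",q,.025)[:2] for q in pts],np.float32); print(cv2.minAreaRect(W)); print(cv2.boxPoints(cv2.minAreaRect(W)))
E
```

```text
clock: 22.9
position: [0.467, -0.2573, 0.2943]
ee_rot: [-3.114, -0.396, 0.004]
force: [0.0, -0.4, 0.5]
gripper_force: 0.0
clock: 23.4
position: [0.4554, -0.0256, 0.2947]
ee_rot: [3.116, 0.395, 0.002]
force: [2.3, -0.3, 1.3]
gripper_force: 0.0
clock: 23.9
position: [0.4477, 0.2156, 0.2946]
ee_rot: [-3.061, -0.708, -0.001]
force: [2.0, -0.2, 0.0]
gripper_force: 0.0
[0.4477 0.2156 0.2946] 0.45475333536376766
specimen 0.75 [160.2 245. ] [0.4749 0.2697]
specimen_nose 0.66 [ 82.3 252.6] [0.5343 0.2847]
0.72 3648 [ 79 222] [242 263]Traceback (most recent call last):
  File "<stdin>", line 10, in <module>
  File "h.py", line 9, in at
    o,d=ray(cam,p); return o+d*(z-o[2])/d[2]
        ~~~^^^^^^^
  File "h.py", line 5, in ray
    c=arm.get_calibration(cam);K=np.array(c["intrinsics"]);D=np.array(c["distortion"]);T=np.array(c["pose"])
ValueError: time passes only in moves, steps and waits
```

```bash
python3 - <<'E'
from h import *
np.set_printoptions(precision=4,suppress=True)
o=arm.observe(); p=o["position"]; M=R.from_rotvec(o["ee_rot"]).as_matrix()
im=cv2.imread("pics/w11.png")[:,:,::-1].astype(int)
m=(im[...,0]-im[...,1]>40)&(im[...,0]-im[...,2]>20); m[250:]=0; m[:,:180]=0;m[:,300:]=0
rows=np.where(m.any(1))[0]; print(rows.min(),rows.max())
L=[]
for r in (rows.min()+3,105,150,200,225):
    c=np.where(m[r])[0]; v=im[r,c.min():c.max()+1,0]; print(r,c.min(),c.max(),v[::3])
    L.append([at("wrist",(r,c.min()),.025)[:2],at("wrist",(r,c.max()),0)[:2]])
L=np.array(L); print(L)
for k in (0,1):
    d=L[1,k]-L[-1,k]; print(np.arctan2(d[1],d[0]))
mid=L.mean(1); print("mid",mid,"tool",[M.T[:2,:2]@(q-p[:2]) for q in mid])
print(o["clock"],arm.observe()["force"])
E
```

```text
79 242
82 241 261 [213 220 220 220 220 215 208]
105 237 259 [224 240 240 240 240 240 240 213]
150 232 253 [228 241 241 241 241 241 241 149]
200 226 247 [205 241 240 241 241 240 241 129]
225 223 243 [193 241 240 240 241 240 241]
[[[0.5293 0.2867]
  [0.5386 0.2764]]

 [[0.5132 0.2828]
  [0.5217 0.2703]]

 [[0.4812 0.2727]
  [0.4864 0.2593]]

 [[0.4426 0.2609]
  [0.4443 0.2458]]

 [[0.4222 0.2547]
  [0.4216 0.2394]]]
0.2991979043323726
0.2990911893104642
mid [[0.5339 0.2815]
 [0.5175 0.2765]
 [0.4838 0.266 ]
 [0.4435 0.2533]
 [0.4219 0.247 ]] tool [array([ 0.1066, -0.0222]), array([ 0.0897, -0.0249]), array([ 0.0548, -0.0303]), array([ 0.013 , -0.0367]), array([-0.0092, -0.0405])]
24.1 [-0.6572 -0.3841 -0.3203]
```

```bash
(python3 -m inch '-0.002 -0.015 0 0.08 0.06; -0.0045 -0.038 0.02 0.156 0.06; -0.0045 -0.038 0.06 0.156 0.06; -0.0045 -0.038 0.09 0.156 0.06; -0.0045 -0.038 0.105 0.156 0.06' 
python3 -m inch '0 0 0.002 0 0.06; 0 0 0.004 0 0.06; 0 0 0.004 0 0.06') | grep -E "clock|pos|force|rot"
python3 - <<'E'
from h import *
np.set_printoptions(precision=4,suppress=True)
im=snap("wrist","w12").astype(int)
o=arm.observe(); p=o["position"]; M=R.from_rotvec(o["ee_rot"]).as_matrix()
print(p,np.arctan2(M[1,0],M[0,0]))
m=(im[...,0]-im[...,1]>40)&(im[...,0]-im[...,2]>20); m[:,:180]=0;m[:,380:]=0
rows=np.where(m.sum(1)>5)[0]; print(rows.min(),rows.max())
for r in (rows.min()+8,60,120,180,220,240,265,295,300,305,310):
    c=np.where(m[r])[0]
    if len(c): print(r,c.min(),c.max(),(c.min()+c.max())/2, M.T@(at("wrist",(r,(c.min()+c.max())/2),.025)-p))
E
```

```text
clock: 24.6
position: [0.4272, 0.2433, 0.1871]
ee_rot: [3.105, 0.461, -0.004]
force: [-0.4, -0.3, 0.1]
gripper_force: 0.0
clock: 24.9
position: [0.4281, 0.2452, 0.1861]
ee_rot: [-3.107, -0.462, -0.002]
force: [-0.3, 0.2, -0.1]
gripper_force: 0.0
[0.4281 0.2454 0.1863] 0.2957665679339082
25 306
33 250 289 269.5 [ 0.1073 -0.004   0.1615]
60 250 289 269.5 [ 0.0972 -0.0041  0.1614]
120 252 289 270.5 [ 0.0733 -0.0038  0.1614]
180 253 289 271.0 [ 0.0472 -0.0038  0.1614]
220 255 289 272.0 [ 0.0284 -0.0035  0.1613]
240 255 289 272.0 [ 0.0185 -0.0035  0.1613]
265 256 289 272.5 [ 0.0057 -0.0034  0.1613]
305 257 288 272.5 [-0.0161 -0.0035  0.1613]
```

```bash
(python3 -m inch '0 -0.0036 0.003 0 0.04; 0 -0.0036 0.0045 0 0.02; 0 -0.0036 0.0045 0 0.01; 0 -0.0036 0.0045 0 0.01; 0 -0.0036 0.0045 0 0.01' 20
python3 -m inch '0 0 0 0 0.01; 0 0 -0.01 0 0.01; 0 0 -0.04 0 0.01; 0 0 -0.08 0 0.01; 0 0 -0.08 0 0.01') | grep -E "clock|pos|force|rot|wid"
python3 - <<'E'
from h import *
np.set_printoptions(precision=4,suppress=True)
im=snap("wrist","w13").astype(int)
o=arm.observe(); p=o["position"]; M=R.from_rotvec(o["ee_rot"]).as_matrix()
yaw=np.arctan2(M[1,0],M[0,0]);print(p,yaw)
m=(im[...,0]-im[...,1]>40)&(im[...,0]-im[...,2]>20); m[:,:180]=0;m[:,380:]=0
rows=np.where(m.sum(1)>5)[0]; print(rows.min(),rows.max())
for r in (33,60,120,180,240,305):
    c=np.where(m[r])[0]
    if len(c): print(r,c.min(),c.max())
# target: grasp s=-0.160 on axis through (0.5663,0.0183), nose home there => s=-0.0555
u=np.array([np.cos(-.2372),np.sin(-.2372)]); g=np.array([.5663,.0183])-.104*u
print("target",g,"tool shift",M.T[:2,:2]@(g-p[:2]),"roll",yaw+.2372)
E
```

```text
clock: 25.45
position: [0.4265, 0.2491, 0.181]
ee_rot: [3.107, 0.464, 0.0]
force: [-0.4, -0.3, -0.3]
width: 0.271
gripper_force: 0.0
clock: 25.95
position: [0.4276, 0.2504, 0.2656]
ee_rot: [-3.104, -0.464, -0.01]
force: [0.3, 0.8, -0.7]
width: 0.172
gripper_force: 20.0
[0.4272 0.2497 0.2636] 0.29636499803440425
18 310
33 260 301
60 260 300
120 261 300
180 262 299
240 263 298
305 264 297
target [0.4652 0.0427] tool shift [-0.0241  0.2091] roll 0.5335649980344043
```

```bash
(python3 -m inch '-0.003 0.03 0 0.08 0.01; -0.008 0.07 0 0.19 0.01; -0.013 0.115 0 0.3 0.01; -0.018 0.16 0 0.41 0.01; -0.022 0.195 0 0.5 0.01'
python3 -m inch '0 0 0 0 0.01; 0 0 0 0 0.01')| grep -E "clock|pos|force|rot|wid"
python3 - <<'E'
from h import *
np.set_printoptions(precision=4,suppress=True)
o=arm.observe(); p=o["position"]; M=R.from_rotvec(o["ee_rot"]).as_matrix()
yaw=np.arctan2(M[1,0],M[0,0]);print(p,yaw)
u=np.array([np.cos(-.2372),np.sin(-.2372)]); g=np.array([.5663,.0183])-.104*u
print("tool shift",M.T[:2,:2]@(g-p[:2]),"roll",yaw+.2372)
# bar height in hand: scale camera depth
T=np.array(arm.get_calibration("wrist")["pose"])
def px(x,h,off): return proj("wrist",p+M@np.array([x,0,off-h]))[0]
for off in (.1863,.184,.1815,.179): print(off,"nose18",px(.1125,.018,off),"tail",px(-.0160,.025,off))
E
```

```text
clock: 26.5
position: [0.4621, 0.0533, 0.2603]
ee_rot: [3.123, -0.328, -0.002]
force: [0.5, 0.7, -1.2]
width: 0.172
gripper_force: 20.0
clock: 26.7
position: [0.4622, 0.0555, 0.2604]
ee_rot: [3.125, -0.321, -0.002]
force: [0.9, 0.8, -0.4]
width: 0.176
gripper_force: 20.0
[0.4622 0.0555 0.2604] -0.20474055753692305
tool shift [0.0056 0.0118] roll 0.03245944246307694
0.1863 nose18 [ 25.0468 279.0511] tail [305.2563 279.2666]
0.184 nose18 [ 23.2001 279.0283] tail [307.6835 279.2506]
0.1815 nose18 [ 21.1207 279.0026] tail [310.4008 279.2326]
0.179 nose18 [ 18.9621 278.9759] tail [313.2043 279.2141]
```

```bash
(python3 -m inch '0.0055 0.012 0 0.032 0.01; 0.0055 0.012 0.02 0.032 0.01; 0.0055 0.012 0.04 0.032 0.01; 0.0055 0.012 0.052 0.032 0.01; 0.0055 0.012 0.055 0.032 0.01'
python3 -m inch '0 0 0.001 0 0.01; 0 0 0.002 0 0.01;0 0 0.002 0 0.01')| grep -E "clock|pos|force|rot|wid"
python3 - <<'E'
from h import *
np.set_printoptions(precision=4,suppress=True)
o=arm.observe(); p=o["position"]; M=R.from_rotvec(o["ee_rot"]).as_matrix()
yaw=np.arctan2(M[1,0],M[0,0])
u=np.array([np.cos(-.2372),np.sin(-.2372)]); g=np.array([.5663,.0183])-.104*u
print(p,yaw,"tool shift",M.T[:2,:2]@(g-p[:2]),"roll",yaw+.2372,o["force"])
E
```

```text
clock: 27.2
position: [0.4649, 0.0438, 0.2047]
ee_rot: [3.12, -0.367, -0.004]
force: [-1.2, -0.9, -0.4]
width: 0.172
gripper_force: 20.0
clock: 27.5
position: [0.4657, 0.0435, 0.2044]
ee_rot: [-3.12, 0.369, -0.001]
force: [0.6, -0.0, -1.6]
width: 0.172
gripper_force: 20.0
[0.4657 0.0435 0.2044] -0.23519044055194205 tool shift [-0.0003  0.0008] roll 0.002009559448057946 [ 0.5873 -0.0084 -1.6129]
```

Next I'll lower in fine steps to contact, release so that it settles flat, and regrip lightly.

```bash
(python3 -m inch '0 0.0008 0.001 0.002 0.01; 0 0.0008 0.002 0.002 0.01; 0 0.0008 0.002 0.002 0.01'
python3 -m inch '0 0 0.0005 0 0.01; 0 0 0.001 0 0.01;0 0 0.001 0 0.01')| grep -E "clock|pos|^force"
```

```text
clock: 27.8
position: [0.4653, 0.0425, 0.202]
force: [0.2, -0.7, -0.9]
clock: 28.1
position: [0.4653, 0.0426, 0.201]
force: [-0.5, -0.2, 0.7]
```

```bash
(python3 -m inch '0 0 0 0 0.018; 0 0 0 0 0.025;0 0 0 0 0.025'
python3 -m inch '0 0 0 0 0.01; 0 0 0 0 0.01;0 0 0 0 0.01; 0 0 -0.0002 0 0.01' 12)| grep -E "clock|pos|force|wid"
python3 - <<'E'
from h import *
im=snap("wrist","w14").astype(int)
m=(im[...,0]-im[...,1]>40)&(im[...,0]-im[...,2]>20); m[:,:180]=0;m[:,380:]=0
rows=np.where(m.sum(1)>5)[0]; print(rows.min(),rows.max())
for r in (33,120,240,300):
    c=np.where(m[r])[0]
    if len(c): print(r,c.min(),c.max())
w=im.min(2)
print("guides row 40",[int(c) for c in np.where((w[40]>120))[0]][:200:4])
E
```

```text
clock: 28.4
position: [0.4653, 0.0426, 0.2009]
force: [-0.2, -0.4, -0.5]
width: 0.272
gripper_force: 0.0
clock: 28.8
position: [0.4652, 0.0426, 0.2011]
force: [0.6, 0.7, -0.6]
width: 0.171
gripper_force: 12.0
18 310
33 259 302
120 260 304
240 263 298
guides row 40 [0, 4, 8, 12, 16, 20, 24, 28, 32, 36, 40, 44, 48, 52, 56, 60, 64, 68, 72, 76, 80, 84, 88, 92, 96, 100, 104, 108, 112, 116, 120, 124, 128, 132, 136, 140, 144, 148, 152, 263, 267, 271, 275, 279, 283, 287, 291, 295, 299, 409]
```

```bash
(python3 -m inch '0.005 0 0 0 0.01; 0.013 0 0 0 0.01; 0.022 0 0 0 0.01; 0.031 0 0 0 0.01; 0.04 0 0 0 0.01'
python3 -m inch '0.007 0 0 0 0.01; 0.014 0 0 0 0.01; 0.02 0 0 0 0.01; 0.026 0 0 0 0.01; 0.03 0 0 0 0.01')| grep -E "clock|pos|^force|wid"
```

```text
clock: 29.35
position: [0.5051, 0.0329, 0.2011]
force: [-0.6, -0.1, -0.9]
width: 0.171
clock: 29.85
position: [0.5338, 0.026, 0.2011]
force: [-0.1, 1.3, -1.5]
width: 0.171
```

```bash
(python3 -m inch '0.002 0 0 0 0.01; 0.004 0 0 0 0.01; 0.006 0 0 0 0.01; 0.008 0 0 0 0.01; 0.01 0 0 0 0.01'
python3 -m inch '0.002 0 0 0 0.01; 0.004 0 0 0 0.01; 0.006 0 0 0 0.01; 0.008 0 0 0 0.01; 0.01 0 0 0 0.01')| grep -E "clock|pos|^force|wid"
```

```text
clock: 30.35
position: [0.542, 0.0241, 0.2009]
force: [-8.2, 0.9, 5.0]
width: 0.172
clock: 30.85
position: [0.5529, 0.0214, 0.201]
force: [-1.6, -0.3, -1.7]
width: 0.174
```

```bash
(python3 -m inch '0.002 0 0 0 0.01; 0.004 0 0 0 0.01; 0.006 0 0 0 0.01; 0.008 0 0 0 0.01; 0.008 0 0 0 0.01' 9
python3 -m inch '0.001 0 0 0 0.01; 0.002 0 0 0 0.01; 0.002 0 0 0 0.01')| grep -E "clock|pos|^force|wid"
python3 - <<'E'
from h import *
im=snap("wrist","w15").astype(int)
m=(im[...,0]-im[...,1]>40)&(im[...,0]-im[...,2]>20); m[:,:180]=0;m[:,380:]=0
rows=np.where(m.sum(1)>5)[0]; print(rows.min(),rows.max())
for r in (120,240,300):
    c=np.where(m[r])[0]
    if len(c): print(r,c.min(),c.max())
E
```

```text
clock: 31.35
position: [0.5609, 0.0194, 0.2012]
force: [0.4, -0.5, -2.0]
width: 0.178
clock: 31.65
position: [0.5625, 0.019, 0.2011]
force: [-1.1, -0.4, -0.7]
width: 0.177
173 311
240 263 298
```

```bash
(python3 -m inch '0.001 0 0 0 0.01; 0.002 0 0 0 0.01; 0.002 0 0 0 0.01'
python3 -m inch '0.0008 0 0 0 0.01; 0.0015 0 0 0 0.01; 0.0015 0 0 0 0.01')| grep -E "clock|pos|^force|wid"
```

```text
clock: 32.0
position: [0.5645, 0.0186, 0.2012]
force: [-0.7, 0.3, -1.7]
width: 0.177
clock: 32.3
position: [0.5658, 0.0183, 0.2011]
force: [-2.8, -0.2, -0.8]
width: 0.17
```

```bash
(python3 -m inch '0.0005 0 0 0 0.01; 0.001 0 0 0 0.01; 0.001 0 0 0 0.01')| grep -E "clock|pos|^force|wid"
```

```text
clock: 32.6
position: [0.5661, 0.0182, 0.201]
force: [-4.3, 1.8, 2.5]
width: 0.174
```

```bash
(python3 -m inch '0.0005 0 -0.0002 0 0.01; 0.001 0 -0.0002 0 0.01; 0.001 0 -0.0002 0 0.01')| grep -E "clock|pos|^force|wid"
```

```text
clock: 32.9
position: [0.5664, 0.0182, 0.201]
force: [-7.9, 3.2, 2.5]
width: 0.173
```

Firm contact at about 8.5 N. I'll release, lift off, and check the dial.

```bash
(python3 -m inch '0 0 0 0 0.03; 0 0 0 0 0.045; 0 0 -0.01 0 0.045;0 0 -0.04 0 0.045; 0 0 -0.08 0 0.045'
python3 -m inch '0 0 -0.03 0 0.07; 0.015 0 -0.05 0 0.07; 0.03 0 -0.05 0 0.07; 0.03 0 -0.05 0 0.07' )| grep -E "clock|pos|^force|wid"
python3 - <<'E'
from dialm import *
im=snap("wrist","w16")
print(angles(im,(100,220,220,340),-.237))
for c in ("wrist",):
  for k in ("dial","zero_mark","needle_tip","green_tab"):
    for r in arm.place_of(c,k)[:2]: print(k,round(r["conf"],2),np.round(r["point"],1))
for k,z in (("master",.004),("tray",0)):
  print(k,[(round(r["conf"],2),at("top",r["point"],z)[:2].round(3)) for r in arm.place_of("top",k)[:4]])
snap("top","t9")
E
```

```text
clock: 33.4
position: [0.5674, 0.0176, 0.2816]
force: [0.6, -0.4, 0.3]
width: 0.484
clock: 33.8
position: [0.5986, 0.01, 0.3331]
force: [0.2, -0.3, -0.9]
width: 0.748
(array([ 0.64854875, -0.00185627]), (161.9929656982422, 279.1613464355469), (88.82673645019531, 89.49077606201172), {'red': (57, np.float64(1.2), np.float64(0.035)), 'green': (35, np.float64(1.721), np.float64(0.025)), 'needle': (16, np.float64(1.661), np.float64(0.022))})
dial 0.76 [164.  277.3]
zero_mark 0.97 [177.4 244.8]
needle_tip 0.68 [159. 241.]
needle_tip 0.41 [156.6 241.6]
green_tab 0.81 [158.5 244.7]
master []
tray [(0.97, array([ 0.458, -0.455])), (0.61, array([0.532, 0.286])), (0.59, array([ 0.248, -0.351])), (0.56, array([ 0.727, -0.457]))]
```

```bash
python3 - <<'E'
from h import *
t=cv2.imread("pics/t9.png")[:,:,::-1].astype(int); b=t[180:250,305:362]
m=(b[...,2]-b[...,0]<60)&(b.min(2)>110); p=np.argwhere(m)+[180,305]; print(len(p))
W=np.array([at("top",q,.028)[:2] for q in p[::2]],np.float32); print(cv2.minAreaRect(W))
E
```

```text
1813
((0.4586006700992584, -0.2564954161643982), (0.18362310528755188, 0.2252895087003708), 88.47419738769531)
```

```bash
python3 - <<'E'
from h import *
t=cv2.imread("pics/t9.png")[:,:,::-1].astype(int)
u=np.array([np.cos(.255),np.sin(.255)]);n=np.array([-u[1],u[0]])
for s in np.arange(-.09,.091,.015):
    row=[proj("top",np.r_[np.array([.4676,-.2575])+s*u+l*n,.02])[0] for l in (-.03,-.015,0,.015,.03)]
    print(round(s,3),[t[int(round(r)),int(round(c))].tolist() for r,c in row])
E
```

```text
-0.09 [[66, 83, 123], [57, 107, 199], [52, 100, 206], [80, 82, 92], [71, 98, 154]]
-0.075 [[45, 88, 195], [44, 88, 195], [46, 90, 196], [45, 89, 194], [48, 91, 196]]
-0.06 [[44, 86, 194], [44, 88, 194], [142, 151, 159], [43, 89, 195], [46, 89, 195]]
-0.045 [[42, 85, 192], [44, 88, 193], [141, 151, 156], [43, 87, 193], [44, 89, 193]]
-0.03 [[43, 87, 194], [44, 88, 192], [142, 152, 157], [47, 90, 196], [47, 91, 196]]
-0.015 [[45, 89, 195], [45, 88, 194], [143, 151, 158], [44, 87, 193], [46, 90, 195]]
0.0 [[45, 88, 194], [44, 86, 193], [141, 152, 156], [47, 91, 195], [47, 90, 194]]
0.015 [[44, 89, 193], [46, 89, 195], [142, 152, 160], [46, 89, 195], [48, 91, 195]]
0.03 [[44, 87, 194], [46, 88, 194], [144, 153, 158], [48, 92, 195], [45, 89, 192]]
0.045 [[45, 88, 193], [46, 89, 194], [140, 149, 156], [45, 88, 193], [44, 87, 192]]
0.06 [[47, 90, 194], [45, 88, 192], [133, 138, 139], [47, 90, 195], [46, 88, 193]]
0.075 [[58, 103, 206], [60, 99, 196], [33, 60, 133], [42, 80, 176], [51, 98, 197]]
0.09 [[109, 111, 118], [112, 115, 120], [113, 115, 122], [109, 112, 118], [111, 113, 119]]
```

The master lies squarely in the tray, the resin bar is home, and the needle stands at the green mark. I'm handing it in.

```bash
python3 -c "
from cell import arm
print(arm.sign_off())"
```

```text
the job is handed in; nothing more can be done
None
```

The job is handed in at about 34 s: zero set on the master to about 0.01 rad, master flat in the blue tray, resin bar pressed home at about 8.5 N with the needle at the green mark, and no knocks felt.

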